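# Centre the wooden owl on its marble dome base

## Robot

A 6-joint arm with a two-finger parallel gripper is mounted at the origin on the work surface. World frame = base frame: x ahead of the robot, y to its left, z up, the work surface at z = 0. Lengths are in m, angles in rad, forces in N, time in s.
With the tool pointing down it reaches from about 0.35 to 0.775 m from the base axis. Payload 5.5 kg.
Tool frame: the origin (TCP) lies midway between the tips of the shut fingers; the grasp point (between the pads) lies 19 mm behind it (env.hold_point_z is the distance from the TCP to the grasp point, in m); z points along the fingers, y is the line along which they close (so a half turn about z gives the same grasp; the last joint's range is limited). The gripper opens to 85 mm and grips with 20 to 120 N. Pads are 22 mm wide; open, the fingers measure 114 mm over their backs; the gripper's body (76 mm by 85 mm) begins 54 mm behind the grasp point. The pads swing forward as they close: fully open they stand 13 mm farther back than shut.
Start: joints at [0.988, 0.313, 0.046, 1.304, 0, 1.431], TCP at [0.246, 0.52, 0.206] pointing down, gripper open.
Joint ranges: [-2.76, 2.76], [-0.86, 1.69], [-1.03, 1.26], [-2.2, 2.34], [-1.47, 1.5], [-3.14, 3.14]. Speed limits (rad/s): [2.57, 2.57, 3.14, 3.14, 3.14, 3.14].

## Interface

Orientations are given as a unit quaternion [w, x, y, z].
In Python, from workcell import env, read_camera gives the robot as it stands. The module is installed in compiled form; this text tells all that it offers.
- The arm moves only by the tool carry_out, never from a script. Its argument "moves" is a list of rows, each an object of numbers: "tx", "ty", "tz": the shift along the world's x, y, z in cm; "wx", "wy", "wz": the turn, a rotation vector about the world's x, y, z in rad; "claw": the closure, from -1 (fully open) to 1 (shut). A call has 1 to 8 rows; each row shifts and turns the commanded pose from where the row before left it; what a row does not reach is not made up. A row lasts 1/8 s, in which the tool goes at most 62.5 mm and 10.7 degrees, less where a joint would pass 70% of its speed; a pose out of reach is approached as far as the arm can. A call is refused whole if a number of a shift passes 6.25 or a number of a turn 0.188, either way. A call with a gripper value outside its range is refused whole. The fingers move at their own pace and stop on an object; "newtons" is the grip in N (left out, the last holds). Time passes only in rows, so rows that do not move let the fingers close. It gives the time, the measured TCP pose, the force, the opening and the grip force at its end, in the units of the state.
- env.get_state(): the state, without advancing time (a new reading comes with each control period).
- read_camera(name): name is "side" or "top"; returns a dict with "image" (400x640x3 uint8, blue, green, red), "z_map" (400x640 float32, m along the optical axis (not along the pixel's ray), 0 where there is no reading), "fx", "fy", "cx", "cy" (pixels), "k1" (the pictures are not rectified: a ray, as slopes to the right and down, at radius r is drawn at 1 + k1 r^2 times it, then the intrinsics apply), "camera_from_world" (4x4, takes a point from world to camera coordinates). Camera axes: x right, y down, z forward; pixel columns grow to the right and rows downward; lengths in m; the calibration is good to about 2 mm. A picture is of the moment at which its call begins.
- env.hand_in(): hands the job in; it is judged then, once.
The state is a dict: "clock": time; "joint_pos": joint angles; "qvel": joint speeds; "tau": joint torques, N m; "tcp_pos": TCP position; "orientation": TCP orientation; "wrist_force": force on the tool from outside, world axes, zero at the start; "ft_torque": the same for the moment, N m; "finger_gap": finger opening in m; "grip_force": force on a finger pad.
Only numpy, scipy, OpenCV 4.12 (cv2) and the standard library are available. Lean on these libraries where they do the work, as an engineer would, in place of code of your own. Each camera call takes 0.05 s, during which the arm holds its last target. There are 200 camera calls.

## Task

The little wooden owl stands off to one side of its round marble base. Without gripping or lifting it, nudge it with light taps of the fingertips until it stands upright in the centre of the base, so that the glass dome can go over it. Do not tip it over or strike it hard, and leave the base and the other things on the mat where they are.

Things in the scene. Friction and masses are not known exactly. Their poses are not given: they have to be found in the camera images.
- owl: Loose turned wooden owl, 78 mm tall, about 60 g, top-heavy. Round about its z axis: foot disc 40 mm across, its straight rim 3 to 10 mm above the underside (below that bevelled to a 30 mm standing face); body at most 37 mm thick, at 37 mm; head 31 mm thick at 59 mm. Pushed low on the foot's rim it slides and stays; pushed on body or head it tips. Origin: centre of underside, z up; face at -x.
- plinth: Loose round base of pale marble, 0.47 kg, on the green cutting mat: a flange 100 mm across and 18 mm high with a raised round centre 72 mm across, whose flat top (26 mm above the underside) carries the owl. Origin: centre of the underside, z up; round, so its yaw means nothing.
- plinth_top (a point): Centre of the flat top of the marble base (about 29 mm above the table), where the owl's underside centre belongs.
- dome: Clear glass dome standing open side down on the mat, 82 mm in diameter, 119 mm high over its glass knob. Leave alone. Origin: centre of its rim, on the mat.
- glue_bottle: White glue bottle standing on the mat, 50 mm in diameter, 115 mm high with its nozzle. Leave alone. Origin: centre of the underside.
- tape_roll: Roll of cream masking tape lying flat on the mat, 104 mm outer and 76 mm inner diameter, 24 mm high. Leave alone. Origin: centre of the underside.
- scissors: Scissors with lime-coloured handles lying on the mat, about 190 mm long, 10 mm high, blades along +x. Leave alone. Origin: near the pivot, on the mat.
There are look-alikes about, which are no part of the job. What is shaped like the plinth but pink is not meant.

How it is judged:
By the outcome, as a careful person would: the job done as asked, in the order asked, and still so for the second after the job is handed in, with the robot touching nothing.
It also fails if it takes over 51 s, if anything falls off the work surface, if the arm or the gripper's body presses on something with over 40 N, if the wrist force passes 120 N, or if a joint passes its speed limit or range.

## Working session

There is one attempt and no reset: what is moved stays moved. The work goes in short steps, Python scripts to look and compute and a tool call to move; the robot and the scene stay as the last step left them, time stands still between calls to the robot, and variables do not carry over. Pictures are saved under pics/ and viewed, at most 11 in all, crops included, and the job is handed in when it is done.

Besides the shell and the picture viewer there is one more tool, called by a JSON object that holds its "method" and its "body". carry_out: Moves the arm, as the interface text tells. Its arguments: {"type":"object","properties":{"moves":{"type":"array","items":{"type":"object","properties":{"tx":{"type":"number"},"ty":{"type":"number"},"tz":{"type":"number"},"wx":{"type":"number"},"wy":{"type":"number"},"wz":{"type":"number"},"claw":{"type":"number"}}}},"newtons":{"type":"number"}},"required":["moves"]}

```bash
mkdir -p pics; cat > h.py <<'E'
import numpy as np, cv2
from workcell import env, read_camera
def world(c,u,v,plane=None,z=None):
    "pixel arrays -> world, by depth z or on plane height"
    xd=(np.asarray(u,float)-c['cx'])/c['fx']; yd=(np.asarray(v,float)-c['cy'])/c['fy']
    x,y=xd.copy(),yd.copy()
    for _ in range(10):
        s=1+c['k1']*(x*x+y*y); x,y=xd/s,yd/s
    T=np.linalg.inv(c['camera_from_world']); d=np.stack([x,y,np.ones_like(x)],-1)@T[:3,:3].T; o=T[:3,3]
    k=z if z is not None else (plane-o[2])/d[...,2]
    return o+d*np.asarray(k)[...,None]
def pts(c):
    v,u=np.mgrid[:400,:640]; return world(c,u,v,z=c['z_map'])
E
python3 - <<'E'
from h import *
for n in('side','top'):
    c=read_camera(n); cv2.imwrite(f'pics/{n}0.png',c['image']); print(n,c['fx'],c['k1'],np.linalg.inv(c['camera_from_world']).round(3))
print(env.get_state())
E
```

```text
side 497.0595291268108 0.011191887449661464 [[ 0.67  -0.487  0.561 -0.276]
 [-0.743 -0.422  0.52  -0.68 ]
 [-0.017 -0.765 -0.644  0.91 ]
 [ 0.     0.     0.     1.   ]]
top 484.8708785650598 -0.054761066738666035 [[ 0.078 -0.974  0.212  0.227]
 [-0.997 -0.077  0.013 -0.004]
 [ 0.004 -0.212 -0.977  1.168]
 [ 0.     0.     0.     1.   ]]
{'clock': 0.1, 'joint_pos': array([ 9.88417812e-01,  3.13958391e-01,  4.51140846e-02,  1.30358741e+00,
       -6.64398996e-06,  1.43117236e+00]), 'qvel': array([-0.00190393, -0.00108253,  0.00139469,  0.00090251,  0.00046014,
       -0.00029063]), 'tau': array([ 2.82059227e-03, -4.81725633e+01,  2.99244493e+01,  1.28331006e-02,
       -1.07080334e-04, -1.54844338e-05]), 'tcp_pos': array([0.2461035 , 0.51913938, 0.20508803]), 'orientation': array([-2.85710686e-04,  2.19573418e-01,  9.75595636e-01, -7.66161646e-04]), 'wrist_force': array([ 0.24556746, -0.21941815,  0.75135309]), 'ft_torque': array([0.03929034, 0.03879827, 0.00037515]), 'grip_force': 0.0, 'finger_gap': 0.08507370634890335}
```

View pics/side0.png

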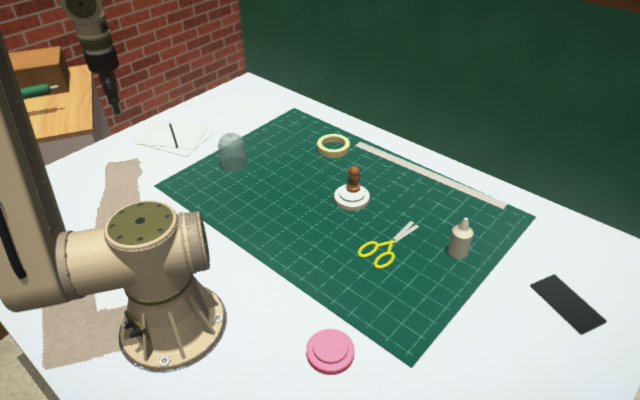

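View pics/top0.png

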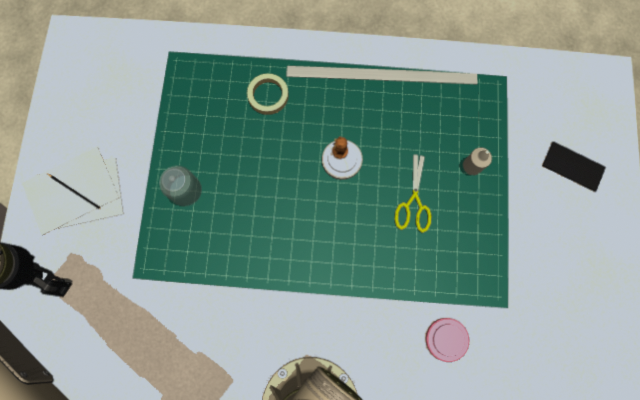

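Top view: marble base at about (342,159), with the owl at (340,146) towards its far (+x) edge. Side view: base at (352,196), owl at (354,180). The pink look-alike is well away from both.

```bash
cat >> h.py <<'E'
def masks(c,box):
    u0,u1,v0,v1=box; hsv=cv2.cvtColor(c['image'],cv2.COLOR_BGR2HSV).astype(int)
    w=np.zeros((400,640),bool); w[v0:v1,u0:u1]=1
    owl=w&((hsv[...,0]<22)|(hsv[...,0]>172))&(hsv[...,1]>110)
    pl=w&(hsv[...,1]<70)&(hsv[...,2]>110)
    return owl,pl
def big(m):
    n,l,s,_=cv2.connectedComponentsWithStats(m.astype(np.uint8)); return l==1+np.argmax(s[1:,4])
BOX=dict(side=(320,385,155,220),top=(310,375,128,190))
def look():
    L={'owl':[],'pl':[]}; out={}
    for n in('side','top'):
        c=read_camera(n); o=np.linalg.inv(c['camera_from_world'])[:3,3]
        for k,m in zip(('owl','pl'),masks(c,BOX[n])):
            m=big(m); v,u=np.nonzero(m)
            d=world(c,u,v,plane=0.029)-o; a=np.arctan2(d[:,1],d[:,0])
            # per image row/col extremes are noisy: extremes + weighted mean
            lo,hi=a.min(),a.max(); L[k].append((o[:2],(lo+hi)/2,a.mean(),lo,hi)); out[n,k]=m
        out[n]=c
    def cross(A,i):
        (p,q)=A; D=np.array([[np.cos(p[i]),-np.cos(q[i])],[np.sin(p[i]),-np.sin(q[i])]])
        t=np.linalg.solve(D,q[0]-p[0]); return p[0]+t[0]*np.array([np.cos(p[i]),np.sin(p[i])])
    for k in L:
        out[k]=cross(L[k],1); print(k,'ext',cross(L[k],1).round(4),'mean',cross(L[k],2).round(4),'n',[int(out[n,k].sum()) for n in('side','top')])
    return out
E
python3 - <<'E'
from h import *
o=look(); T=[]
for n in('side','top'):
    c=o[n];P=pts(c); u0,u1,v0,v1=BOX[n]
    im=c['image'].copy(); im[o[n,'owl']]=(255,0,0); im[o[n,'pl']]=(0,255,255)
    T.append(np.hstack([cv2.resize(i[v0:v1,u0:u1][:62],None,fx=6,fy=6,interpolation=0) for i in(c['image'],im)])[:300*2])
    p=P[o[n,'owl']]; print(n,'owl z',p[:,2].min(),p[:,2].max())
    for z0 in(.03,.05,.07,.09):
        q=p[abs(p[:,2]-z0)<.01]; print(z0,len(q),q.mean(0).round(4))
    q=P[o[n,'pl']]; print('pl z',np.percentile(q[:,2],[2,20,50,80,98]).round(4))
    if n=='top':
        v,u=np.nonzero(o[n,'pl']|o[n,'owl'])
        cs=cv2.findContours((o[n,'pl']).astype(np.uint8),0,1)[0][0][:,0]
        w=world(c,cs[:,0],cs[:,1],plane=.021)[:,:2]; 
        h=cv2.convexHull(w.astype(np.float32)); print('hull circle',cv2.minEnclosingCircle(h))
W=max(t.shape[1] for t in T); T=[cv2.copyMakeBorder(t,0,0,0,W-t.shape[1],0) for t in T]
cv2.imwrite('pics/m.png',cv2.resize(np.vstack(T),(600,580)))
E
```

```text
owl ext [ 0.6011 -0.0257] mean [ 0.603  -0.0252] n [222, 243]
pl ext [ 0.5869 -0.0327] mean [ 0.5857 -0.034 ] n [679, 1027]
side owl z -0.0004301792734496823 0.9103257223112038
0.03 35 [ 0.5931 -0.0317  0.0373]
0.05 54 [ 0.5964 -0.0307  0.0446]
0.07 47 [ 0.5951 -0.0329  0.0731]
0.09 56 [ 0.5949 -0.0304  0.0924]
pl z [0.0016 0.0163 0.0221 0.0284 0.0322]
top owl z 0.005653869094816466 0.10987577319718778
0.03 19 [ 0.5934 -0.0243  0.039 ]
0.05 37 [ 0.5938 -0.0262  0.0425]
0.07 57 [ 0.5905 -0.0253  0.0723]
0.09 53 [ 0.5974 -0.0238  0.0958]
pl z [0.0033 0.0203 0.0244 0.0301 0.0354]
hull circle ((0.5895541906356812, -0.03231988474726677), 0.051125869154930115)
```

View pics/m.png

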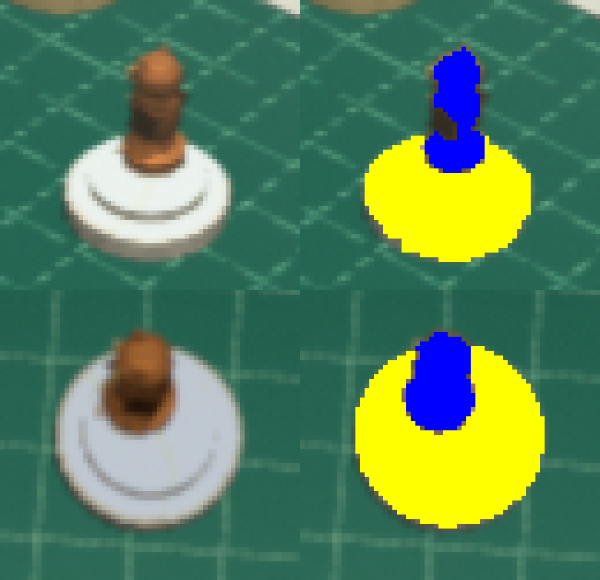

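The masks are clean. I'll refine both centres by fitting circles of known radius to the right arcs, then start moving.

```bash
cat >> h.py <<'E'
from scipy.optimize import least_squares
def fine(o):
    "known-radius circles on the near foot arc / near+far plinth edges, per view and joint"
    R={}
    for k,r in(('pl',.05),('owl',.02)):
        res={}
        for n in('side','top'):
            c=o[n]; cam=np.linalg.inv(c['camera_from_world'])[:2,3]; m=o[n,k]
            full=(m|o[n,'owl']) if k=='pl' else m
            cs=max(cv2.findContours(full.astype(np.uint8),0,1)[0],key=len)[:,0]
            # contour runs through outermost pixel centres: half a pixel inside
            near=o[k]-cam; near/=np.linalg.norm(near)
            W=[]
            for zz,s in ((.003,-1),(.021,1)) if k=='pl' else ((.033,-1),):
                w=world(c,cs[:,0],cs[:,1],plane=zz)[:,:2]; q=(w-o[k])@near*s
                w=w[(q>(.01 if k=='pl' else .002))&(np.hypot(*(w-o[k]).T)<r+.012)&(np.hypot(*(w-o[k]).T)>r-.012)]
                if k=='pl' and s>0:
                    oo=o['owl']-cam; b=w-cam; ang=np.abs(np.cross(oo,b))/np.linalg.norm(oo); w=w[ang>.024]
                W.append(w)
            res[n]=np.vstack(W)
        f=lambda W:least_squares(lambda p:np.hypot(*(W-p).T)-r+.0011,o[k],loss='soft_l1',f_scale=.001).x
        R[k]=f(np.vstack(list(res.values()))); print(k,'joint',R[k].round(4),{n:(f(w).round(4),len(w)) for n,w in res.items()})
    print('offset owl-pl mm',((R['owl']-R['pl'])*1e3).round(1)); return R
E
python3 -W ignore - <<'E'
from h import *
fine(look())
E
```

```text
owl ext [ 0.6011 -0.0257] mean [ 0.6028 -0.0252] n [221, 243]
pl ext [ 0.5869 -0.0327] mean [ 0.5856 -0.034 ] n [678, 1026]
pl joint [ 0.5923 -0.0323] {'side': (array([ 0.5904, -0.0316]), 55), 'top': (array([ 0.5929, -0.0324]), 73)}
owl joint [ 0.6065 -0.0244] {'side': (array([ 0.6048, -0.0225]), 12), 'top': (array([ 0.607 , -0.0253]), 15)}
offset owl-pl mm [14.1  7.9]
```

{"method": "carry_out", "body": {"moves": [{"tx": 4, "ty": -5, "claw": 1, "wz": 0.18}, {"tx": 5, "ty": -6, "wz": 0.18}, {"tx": 5, "ty": -6, "wz": 0.18}, {"tx": 5, "ty": -6, "wz": 0.18}, {"tx": 5, "ty": -6, "wz": 0.17}, {"tx": 5, "ty": -6}, {"tx": 5, "ty": -6}, {"tx": 5, "ty": -6}], "newtons": 20}}

```text
invalid input at $.moves[0]: expected keys tx, ty, tz, wx, wy, wz, claw
```

{"method": "carry_out", "body": {"moves": [{"tx": 4, "ty": -5, "tz": 0, "wx": 0, "wy": 0, "wz": 0.18, "claw": 1}, {"tx": 4, "ty": -5, "tz": 0, "wx": 0, "wy": 0, "wz": 0.18, "claw": 1}, {"tx": 4, "ty": -5, "tz": 0, "wx": 0, "wy": 0, "wz": 0.18, "claw": 1}, {"tx": 4, "ty": -5, "tz": 0, "wx": 0, "wy": 0, "wz": 0.18, "claw": 1}, {"tx": 4, "ty": -5, "tz": 0, "wx": 0, "wy": 0, "wz": 0.18, "claw": 1}, {"tx": 4, "ty": -5, "tz": 0, "wx": 0, "wy": 0, "wz": 0.04, "claw": 1}, {"tx": 4, "ty": -5, "tz": 0, "wx": -0.083, "wy": 0.154, "wz": 0, "claw": 1}, {"tx": 4, "ty": -5, "tz": 0, "wx": -0.083, "wy": 0.154, "wz": 0, "claw": 1}], "newtons": 20}}

```text
clock: 1.3
tcp_pos: [0.544, 0.1493, 0.2081]
orientation: [-0.162, -0.21, 0.963, -0.047]
wrist_force: [2.2, 1.1, 2.0]
finger_gap: -0.0002
grip_force: 0.0
```

{"method": "carry_out", "body": {"moves": [{"tx": 4, "ty": -5, "tz": 0, "wx": 0, "wy": 0, "wz": 0, "claw": 1}, {"tx": 4, "ty": -5, "tz": 0, "wx": 0, "wy": 0, "wz": 0, "claw": 1}, {"tx": 2, "ty": -3, "tz": 0, "wx": 0, "wy": 0, "wz": 0, "claw": 1}, {"tx": 0, "ty": 0, "tz": -4, "wx": 0, "wy": 0, "wz": 0, "claw": 1}, {"tx": 0, "ty": 0, "tz": 0, "wx": 0, "wy": 0, "wz": 0, "claw": 1}, {"tx": 0, "ty": 0, "tz": 0, "wx": 0, "wy": 0, "wz": 0, "claw": 1}]}}

```text
clock: 2.05
tcp_pos: [0.6411, 0.0241, 0.1672]
orientation: [-0.162, -0.211, 0.963, -0.047]
wrist_force: [-0.2, 0.4, 0.2]
finger_gap: -0.0004
grip_force: 0.0
```

{"method": "carry_out", "body": {"moves": [{"tx": 1.2, "ty": -2.3, "tz": 0, "wx": 0, "wy": 0, "wz": 0, "claw": 1}, {"tx": 0, "ty": 0, "tz": -4, "wx": 0, "wy": 0, "wz": 0, "claw": 1}, {"tx": 0, "ty": 0, "tz": -4, "wx": 0, "wy": 0, "wz": 0, "claw": 1}, {"tx": 0, "ty": 0, "tz": -2, "wx": 0, "wy": 0, "wz": 0, "claw": 1}, {"tx": 0, "ty": 0, "tz": 0, "wx": 0, "wy": 0, "wz": 0, "claw": 1}, {"tx": 0, "ty": 0, "tz": 0, "wx": 0, "wy": 0, "wz": 0, "claw": 1}]}}

```text
clock: 2.8
tcp_pos: [0.6546, 0.0011, 0.0686]
orientation: [-0.16, -0.211, 0.963, -0.047]
wrist_force: [-0.2, 0.8, 0.0]
finger_gap: 0.0003
grip_force: 0.0
```

```bash
python3 -W ignore - <<'E'
from h import *
print(env.get_state()['tcp_pos'])
T=[]
for n,(u0,v0) in dict(side=(290,110),top=(280,90)).items():
    c=read_camera(n); T.append(cv2.resize(c['image'][v0:v0+110,u0:u0+130],None,fx=3,fy=5*.6,interpolation=2))
cv2.imwrite('pics/c1.png',np.hstack(T))
E
```

```text
[0.65455067 0.0010915  0.06859603]
```

View pics/c1.png

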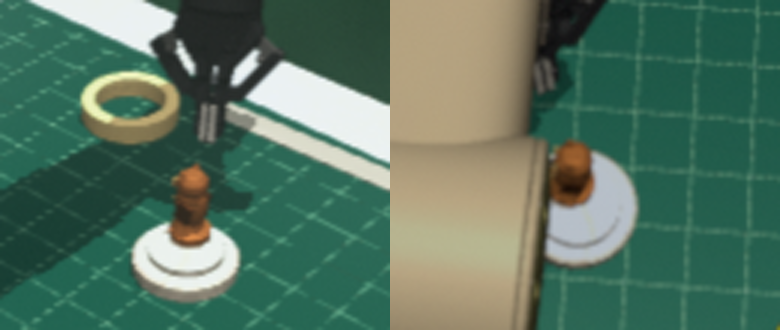

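Side crop: the shut fingertips at (208,138) are behind the owl, on the line from the base centre through the owl. The owl and base have not moved. In the top crop the arm hides part of the base.

{"method": "carry_out", "body": {"moves": [{"tx": 0, "ty": 0, "tz": -2, "wx": 0, "wy": 0, "wz": 0, "claw": 1}, {"tx": 0, "ty": 0, "tz": -1.5, "wx": 0, "wy": 0, "wz": 0, "claw": 1}, {"tx": -0.6, "ty": -0.3, "tz": 0, "wx": 0, "wy": 0, "wz": 0, "claw": 1}, {"tx": -0.6, "ty": -0.3, "tz": 0, "wx": 0, "wy": 0, "wz": 0, "claw": 1}, {"tx": 0, "ty": 0, "tz": 0, "wx": 0, "wy": 0, "wz": 0, "claw": 1}, {"tx": 0, "ty": 0, "tz": 0, "wx": 0, "wy": 0, "wz": 0, "claw": 1}]}}

```text
clock: 3.65
tcp_pos: [0.6418, -0.0055, 0.032]
orientation: [-0.161, -0.21, 0.963, -0.047]
wrist_force: [-0.6, -0.4, 0.1]
finger_gap: 0.0001
grip_force: 0.0
```

```bash
python3 -W ignore - <<'E'
from h import *
print(env.get_state()['tcp_pos'])
T=[]
for n,(u0,v0) in dict(side=(315,145),top=(300,100)).items():
    c=read_camera(n); T.append(cv2.resize(c['image'][v0:v0+85,u0:u0+65],None,fx=6,fy=6,interpolation=2))
cv2.imwrite('pics/c2.png',np.hstack(T))
try: fine(look())
except Exception as e: print(e)
E
```

```text
[ 0.64179815 -0.00548549  0.03197568]
owl ext [ 0.598 -0.028] mean [ 0.6007 -0.0269] n [241, 214]
pl ext [ 0.5673 -0.0475] mean [ 0.5668 -0.0481] n [676, 688]
pl joint [ 0.5862 -0.0338] {'side': (array([ 0.5848, -0.0339]), 13), 'top': (array([ 0.5894, -0.0334]), 17)}
owl joint [ 0.6064 -0.0256] {'side': (array([ 0.604 , -0.0237]), 10), 'top': (array([ 0.6072, -0.0261]), 13)}
offset owl-pl mm [20.1  8.2]
```

View pics/c2.png

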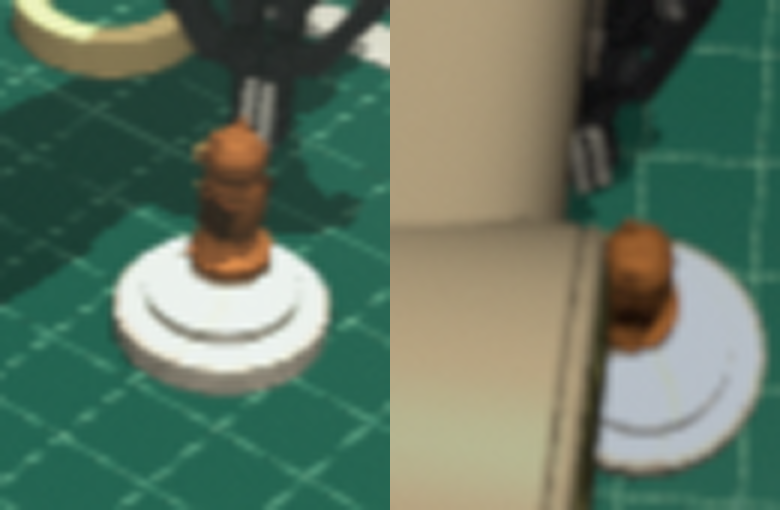

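Side crop: the owl foot is at (232,258), still at the far side of the raised disc, with the fingertips behind it. Top crop: fingertip at (597,188), still short of the owl foot at (640,330).

{"method": "carry_out", "body": {"moves": [{"tx": -0.18, "ty": -0.09, "tz": 0.1, "wx": 0, "wy": 0, "wz": 0, "claw": 1}, {"tx": -0.18, "ty": -0.09, "tz": 0, "wx": 0, "wy": 0, "wz": 0, "claw": 1}, {"tx": -0.18, "ty": -0.09, "tz": 0, "wx": 0, "wy": 0, "wz": 0, "claw": 1}, {"tx": -0.18, "ty": -0.09, "tz": 0, "wx": 0, "wy": 0, "wz": 0, "claw": 1}, {"tx": -0.18, "ty": -0.09, "tz": 0, "wx": 0, "wy": 0, "wz": 0, "claw": 1}, {"tx": 0, "ty": 0, "tz": 0, "wx": 0, "wy": 0, "wz": 0, "claw": 1}]}}

```text
clock: 4.6
tcp_pos: [0.6323, -0.01, 0.0323]
orientation: [-0.162, -0.21, 0.963, -0.047]
wrist_force: [0.6, -0.3, -0.5]
finger_gap: -0.0002
grip_force: 0.0
```

```bash
cat >> h.py <<'E'
def crop(name):
    T=[]
    for n,(u0,v0) in dict(side=(315,145),top=(300,100)).items():
        c=read_camera(n); T.append(cv2.resize(c['image'][v0:v0+85,u0:u0+65],None,fx=6,fy=6,interpolation=2))
        p=c['camera_from_world']@np.r_[env.get_state()['tcp_pos'],1]; x,y=p[:2]/p[2]; s=1+c['k1']*(x*x+y*y)
        print(n,'tcp in crop',6*(x*s*c['fx']+c['cx']-u0),6*(y*s*c['fy']+c['cy']-v0))
    cv2.imwrite(f'pics/{name}.png',np.hstack(T))
E
python3 -W ignore - <<'E'
from h import *
crop('c3'); fine(look())
E
```

```text
side tcp in crop 242.55130249205502 211.45429840892808
top tcp in crop 205.3516918610468 237.97932226429066
owl ext [ 0.5995 -0.0269] mean [ 0.5991 -0.0282] n [243, 185]
pl ext [ 0.5642 -0.0498] mean [ 0.5647 -0.0496] n [675, 648]
pl joint [ 0.5856 -0.034 ] {'side': (array([ 0.5839, -0.0346]), 15), 'top': (array([ 0.5894, -0.0334]), 16)}
owl joint [ 0.6056 -0.0237] {'side': (array([ 0.6036, -0.023 ]), 11), 'top': (array([ 0.6074, -0.026 ]), 9)}
offset owl-pl mm [20.  10.3]
```

View pics/c3.png

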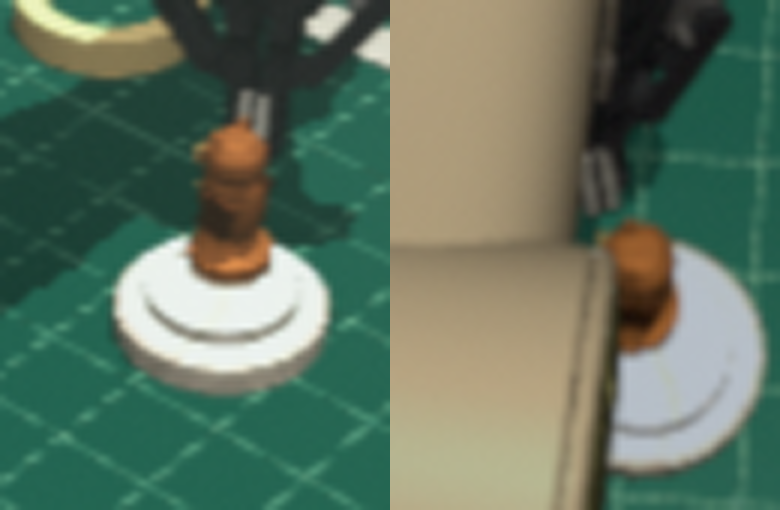

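Top crop: fingertip at (600,213), close behind the owl, which hasn't moved. I'll keep going in small steps.

{"method": "carry_out", "body": {"moves": [{"tx": -0.18, "ty": -0.09, "tz": 0, "wx": 0, "wy": 0, "wz": 0, "claw": 1}, {"tx": -0.18, "ty": -0.1, "tz": 0, "wx": 0, "wy": 0, "wz": 0, "claw": 1}, {"tx": -0.18, "ty": -0.1, "tz": 0, "wx": 0, "wy": 0, "wz": 0, "claw": 1}, {"tx": 0, "ty": 0, "tz": 0, "wx": 0, "wy": 0, "wz": 0, "claw": 1}]}}

```text
clock: 5.3
tcp_pos: [0.6269, -0.0129, 0.0323]
orientation: [-0.162, -0.21, 0.963, -0.047]
wrist_force: [-0.2, 0.2, -0.1]
finger_gap: -0.0001
grip_force: 0.0
```

```bash
python3 -W ignore - <<'E'
from h import *
crop('c4'); fine(look())
E
```

```text
side tcp in crop 240.3293002287371 219.17395920009977
top tcp in crop 211.47953988875815 250.97181451610584
owl ext [ 0.5992 -0.0271] mean [ 0.5989 -0.0284] n [244, 177]
pl ext [ 0.5627 -0.0509] mean [ 0.5636 -0.0506] n [676, 621]
pl joint [ 0.585  -0.0342] {'side': (array([ 0.5821, -0.0358]), 13), 'top': (array([ 0.5892, -0.0334]), 15)}
owl joint [ 0.6052 -0.0234] {'side': (array([ 0.6036, -0.023 ]), 11), 'top': (array([ 0.6076, -0.0263]), 8)}
offset owl-pl mm [20.3 10.8]
```

{"method": "carry_out", "body": {"moves": [{"tx": -0.18, "ty": -0.1, "tz": 0, "wx": 0, "wy": 0, "wz": 0, "claw": 1}, {"tx": -0.18, "ty": -0.1, "tz": 0, "wx": 0, "wy": 0, "wz": 0, "claw": 1}, {"tx": 0, "ty": 0, "tz": 0, "wx": 0, "wy": 0, "wz": 0, "claw": 1}]}}

```text
clock: 5.88
tcp_pos: [0.6232, -0.0148, 0.0322]
orientation: [-0.162, -0.21, 0.963, -0.047]
wrist_force: [-0.0, 1.3, -0.1]
finger_gap: -0.0001
grip_force: 0.0
```

```bash
python3 -W ignore - <<'E'
from h import *
crop('c5'); fine(look())
E
```

```text
side tcp in crop 238.86429218387912 224.51406417456474
top tcp in crop 215.673125951967 259.72140969406496
owl ext [ 0.5993 -0.027 ] mean [ 0.5991 -0.028 ] n [245, 175]
pl ext [ 0.5616 -0.0518] mean [ 0.5626 -0.0512] n [674, 602]
pl joint [ 0.5845 -0.0346] {'side': (array([ 0.5804, -0.0375]), 13), 'top': (array([ 0.5895, -0.0333]), 14)}
owl joint [ 0.6049 -0.0231] {'side': (array([ 0.6036, -0.023 ]), 11), 'top': (array([ 0.6076, -0.0262]), 7)}
offset owl-pl mm [20.4 11.5]
```

View pics/c5.png

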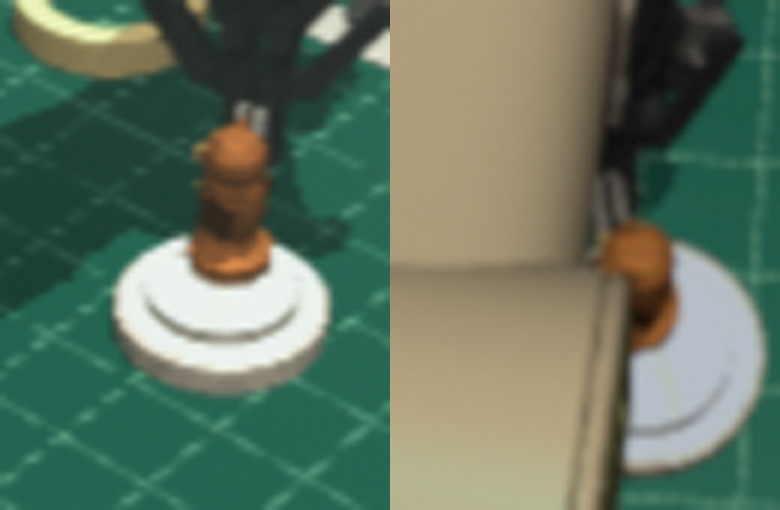

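Side and top crops: the fingers are right behind the owl's head in the image (top crop (610,230)). The foot hasn't moved yet and the owl is upright.

{"method": "carry_out", "body": {"moves": [{"tx": -0.13, "ty": -0.07, "tz": 0, "wx": 0, "wy": 0, "wz": 0, "claw": 1}, {"tx": -0.13, "ty": -0.07, "tz": 0, "wx": 0, "wy": 0, "wz": 0, "claw": 1}, {"tx": 0, "ty": 0, "tz": 0, "wx": 0, "wy": 0, "wz": 0, "claw": 1}]}}

```text
clock: 6.45
tcp_pos: [0.6207, -0.0162, 0.0322]
orientation: [-0.162, -0.21, 0.963, -0.047]
wrist_force: [0.8, 0.5, -0.4]
finger_gap: -0.0001
grip_force: 0.0
```

```bash
python3 -W ignore - <<'E'
from h import *
print(env.get_state()['tcp_pos']); fine(look())
E
```

```text
[ 0.62068463 -0.01622883  0.03224099]
owl ext [ 0.6002 -0.0263] mean [ 0.5999 -0.0276] n [242, 178]
pl ext [ 0.5603 -0.0527] mean [ 0.5619 -0.0518] n [674, 585]
pl joint [ 0.5842 -0.0347] {'side': (array([ 0.5804, -0.0375]), 13), 'top': (array([ 0.5889, -0.0334]), 13)}
owl joint [ 0.605  -0.0232] {'side': (array([ 0.604 , -0.0234]), 12), 'top': (array([ 0.6076, -0.0262]), 7)}
offset owl-pl mm [20.7 11.5]
```

```bash
python3 -W ignore - <<'E'
from h import *
for n in('side','top'):
    c=read_camera(n);P=pts(c); hsv=cv2.cvtColor(c['image'],cv2.COLOR_BGR2HSV)
    t=np.array([.6207,-.0162,.032])
    m=(abs(P[...,0]-t[0]-.015)<.05)&(abs(P[...,1]-t[1])<.04)&(P[...,2]>.035)&(P[...,2]<.13)
    o,_=masks(c,(0,640,0,400)); m&=~cv2.dilate(o.astype(np.uint8),np.ones((3,3))).astype(bool)
    q=P[m]; q=q[np.argsort(q[:,2])]
    d=(q-t)[:,:2]@np.array([.88,.475]); l=(q-t)[:,:2]@np.array([-.475,.88])
    print(n,len(q)); print(np.c_[d*1e3,l*1e3,q[:,2]*1e3][::max(1,len(q)//18)].round(0))
E
```

```text
side 281
[[-30.  17.  60.]
 [ 13.  -8.  88.]
 [ 18.   2.  93.]
 [ 11.  -8.  99.]
 [ 12.  -2. 101.]
 [ 17.  10. 103.]
 [ 13. -10. 105.]
 [ 11. -30. 106.]
 [ 14.  33. 108.]
 [ 11. -27. 109.]
 [ 14.  13. 111.]
 [ 18. -37. 113.]
 [ 13. -26. 114.]
 [ 27.   4. 117.]
 [ 17.  -9. 119.]
 [ 16. -39. 121.]
 [ 22. -41. 124.]
 [ 18. -36. 125.]
 [ 24.  13. 128.]]
top 196
[[-37. -20.  35.]
 [  8. -11.  80.]
 [ 10.  -9.  84.]
 [  9.  -1.  90.]
 [ 10.   1.  94.]
 [ 33. -35. 100.]
 [ 19.  -2. 103.]
 [ 22.  -4. 106.]
 [ 36. -33. 108.]
 [ 26. -23. 109.]
 [ 33. -29. 111.]
 [ 37. -33. 112.]
 [ 15. -25. 114.]
 [ 23. -24. 116.]
 [ 18. -26. 118.]
 [ 19.  -4. 121.]
 [ 15. -15. 123.]
 [ 36. -39. 125.]
 [ 18. -36. 128.]
 [ 32. -40. 129.]]
```

{"method": "carry_out", "body": {"moves": [{"tx": -0.13, "ty": -0.07, "tz": 0, "wx": 0, "wy": 0, "wz": 0, "claw": 1}, {"tx": -0.13, "ty": -0.07, "tz": 0, "wx": 0, "wy": 0, "wz": 0, "claw": 1}, {"tx": 0, "ty": 0, "tz": 0, "wx": 0, "wy": 0, "wz": 0, "claw": 1}]}}

```text
clock: 7.02
tcp_pos: [0.6181, -0.0176, 0.0322]
orientation: [-0.162, -0.21, 0.963, -0.047]
wrist_force: [-0.1, -0.5, 0.0]
finger_gap: -0.0
grip_force: 0.0
```

```bash
python3 -W ignore - <<'E'
from h import *
print(env.get_state()['tcp_pos']); crop('c6'); fine(look())
E
```

```text
[ 0.61807244 -0.01764024  0.0322373 ]
side tcp in crop 236.79043579829454 232.05154751523952
top tcp in crop 221.54206884168275 272.1765752974404
owl ext [ 0.6002 -0.0263] mean [ 0.6002 -0.0272] n [242, 182]
pl ext [ 0.5603 -0.0527] mean [ 0.5617 -0.0519] n [674, 580]
pl joint [ 0.5842 -0.0347] {'side': (array([ 0.5804, -0.0375]), 13), 'top': (array([ 0.5889, -0.0334]), 13)}
owl joint [ 0.6047 -0.0231] {'side': (array([ 0.604 , -0.0234]), 12), 'top': (array([ 0.6074, -0.0256]), 6)}
offset owl-pl mm [20.5 11.6]
```

View pics/c6.png

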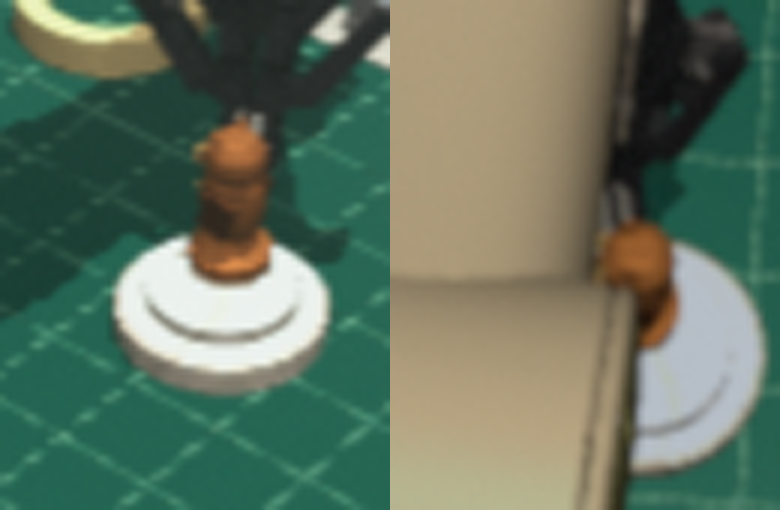

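Side and top crops: the TCP reading says the tip should already overlap the foot, but the owl is still standing unmoved. The visible finger end also looks short of the projected TCP. I'll back off and measure where the fingertips really are.

{"method": "carry_out", "body": {"moves": [{"tx": 0.5, "ty": 0.3, "tz": 0, "wx": 0, "wy": 0, "wz": 0, "claw": 1}, {"tx": 2, "ty": 1, "tz": 0, "wx": 0, "wy": 0, "wz": 0, "claw": 1}, {"tx": 2, "ty": 1, "tz": 0, "wx": 0, "wy": 0, "wz": 0, "claw": 1}, {"tx": 1, "ty": 4, "tz": 0, "wx": 0, "wy": 0, "wz": 0, "claw": 1}, {"tx": 0, "ty": 0, "tz": 0, "wx": 0, "wy": 0, "wz": 0, "claw": 1}, {"tx": 0, "ty": 0, "tz": 0, "wx": 0, "wy": 0, "wz": 0, "claw": 1}]}}

```text
clock: 7.98
tcp_pos: [0.6732, 0.0456, 0.0318]
orientation: [-0.162, -0.211, 0.963, -0.047]
wrist_force: [-0.1, -0.5, 0.0]
finger_gap: -0.0002
grip_force: 0.0
```

```bash
python3 -W ignore - <<'E'
from h import *
s=env.get_state(); t=s['tcp_pos']; print(t)
T=[]
for n in('side','top'):
    c=read_camera(n);P=pts(c)
    p=c['camera_from_world']@np.r_[t,1]; x,y=p[:2]/p[2]; k=1+c['k1']*(x*x+y*y); u,v=x*k*c['fx']+c['cx'],y*k*c['fy']+c['cy']
    u0,v0=int(u)-30,int(v)-50; im=cv2.resize(c['image'][v0:v0+75,u0:u0+60],None,fx=6,fy=6,interpolation=2)
    cv2.circle(im,(int(6*(u-u0+.5)),int(6*(v-v0+.5))),3,(0,0,255),-1); T.append(im)
    m=(np.hypot(P[...,0]-t[0]-.01,P[...,1]-t[1])<.03)&(P[...,2]>.012)&(P[...,2]<.11)
    q=P[m]; q=q[np.argsort(q[:,2])]; e=q-t
    print(n,len(q)); print(np.c_[e[:,:2]@np.array([.88,.475])*1e3,e[:,:2]@np.array([-.475,.88])*1e3,q[:,2]*1e3][::max(1,len(q)//14)].round(0).tolist())
    owl,_=masks(c,BOX[n]); print('owl px',np.argwhere(big(owl)).mean(0))
cv2.imwrite('pics/tip.png',np.hstack(T))
E
```

```text
[0.67321326 0.04561895 0.03182882]
side 198
[[8.0, -6.0, 58.0], [-1.0, 2.0, 66.0], [7.0, -9.0, 70.0], [-1.0, -4.0, 75.0], [15.0, -13.0, 79.0], [9.0, 10.0, 83.0], [14.0, 11.0, 87.0], [19.0, 15.0, 90.0], [15.0, 3.0, 94.0], [16.0, 18.0, 98.0], [18.0, 15.0, 101.0], [13.0, -9.0, 104.0], [17.0, -17.0, 106.0], [12.0, -4.0, 108.0], [20.0, 21.0, 109.0]]
owl px [178.68776371 353.5907173 ]
top 149
[[2.0, -3.0, 61.0], [5.0, 11.0, 68.0], [5.0, -13.0, 70.0], [2.0, -3.0, 74.0], [8.0, -9.0, 78.0], [8.0, 7.0, 81.0], [7.0, -6.0, 84.0], [9.0, 3.0, 88.0], [14.0, -14.0, 91.0], [26.0, -4.0, 93.0], [10.0, 3.0, 97.0], [15.0, -20.0, 100.0], [24.0, -3.0, 103.0], [13.0, -6.0, 106.0], [12.0, -13.0, 108.0]]
owl px [147.64197531 340.10699588]
```

View pics/tip.png

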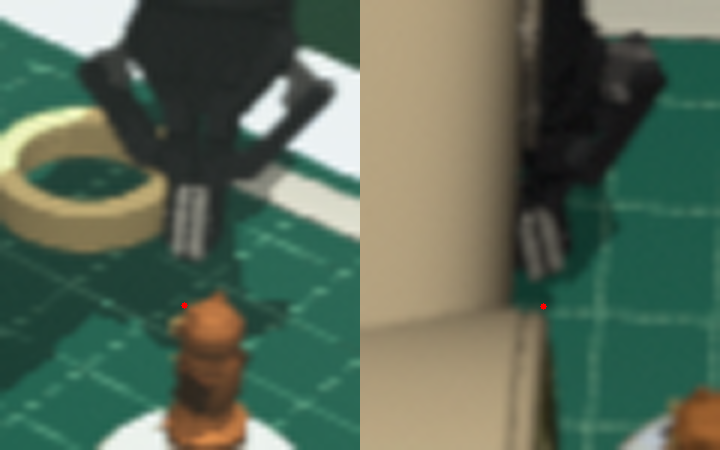

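The tip picture shows the visible finger ends at (188,258) in side and (543,278) in top. Both are well short of the projected TCP (red dots at (184,305) and (543,306)), so the tips sit behind the reported TCP along the tool axis. Next I'll work out by how much.

```bash
python3 -W ignore - <<'E'
from h import *
from scipy.spatial.transform import Rotation as Ro
s=env.get_state(); t=s['tcp_pos']; q=s['orientation']; R=Ro.from_quat(np.r_[q[1:],q[0]]).as_matrix(); print(R.round(3), s['joint_pos'].round(3))
for n in('side','top'):
    c=read_camera(n)
    def proj(w):
        p=c['camera_from_world']@np.r_[w,1]; x,y=p[:2]/p[2]; k=1+c['k1']*(x*x+y*y); return np.array([x*k*c['fx']+c['cx'],y*k*c['fy']+c['cy']])
    u0,v0=(proj(t).astype(int)-[30,50])
    for L in(0,.01,.015,.02,.025,.03):
        print(n,L,*[((proj(t-L*R[:,2]+a*R[:,0])-[u0,v0]+.5)*6+[360*(n=='top'),0] for a in(0,.011))])
    g=c['image'][v0:v0+75,u0:u0+60].max(2); 
    # silver stripes: bright column profile at the tip
    print(g[34:52,(29 if n=='side' else 30)], )
E
```

```text
[[-0.859 -0.42  -0.292]
 [-0.39   0.907 -0.158]
 [ 0.331 -0.022 -0.943]] [ 0.021  0.902  0.569  1.542 -0.152 -0.385]
side 0 <generator object <genexpr> at 0x7ff9d0f7e5c0>
side 0.01 <generator object <genexpr> at 0x7ff9d0f7e5c0>
side 0.015 <generator object <genexpr> at 0x7ff9d0f7e5c0>
side 0.02 <generator object <genexpr> at 0x7ff9d0f7e5c0>
side 0.025 <generator object <genexpr> at 0x7ff9d0f7e5c0>
side 0.03 <generator object <genexpr> at 0x7ff9d0f7e5c0>
[ 94  96  94 110 112 111 114 115  87  71  72  67  66  65  67  73  77  70]
top 0 <generator object <genexpr> at 0x7ff9d0f7e5c0>
top 0.01 <generator object <genexpr> at 0x7ff9d0f7e5c0>
top 0.015 <generator object <genexpr> at 0x7ff9d0f7e5c0>
top 0.02 <generator object <genexpr> at 0x7ff9d0f7e5c0>
top 0.025 <generator object <genexpr> at 0x7ff9d0f7e5c0>
top 0.03 <generator object <genexpr> at 0x7ff9d0f7e5c0>
[47 80 90 78 71 62 55 55 56 64 71 64 54 56 58 57 61 73]
```

```bash
python3 -W ignore - <<'E'
from h import *
from scipy.spatial.transform import Rotation as Ro
s=env.get_state(); t=s['tcp_pos']; q=s['orientation']; R=Ro.from_quat(np.r_[q[1:],q[0]]).as_matrix()
for n in('side','top'):
    c=read_camera(n)
    def proj(w):
        p=c['camera_from_world']@np.r_[w,1]; x,y=p[:2]/p[2]; k=1+c['k1']*(x*x+y*y); return np.array([x*k*c['fx']+c['cx'],y*k*c['fy']+c['cy']])
    o=proj(t).astype(int)-[30,50]
    for L in(0,.005,.01,.015,.02,.025,.03):
        print(n,L,[((proj(t-L*R[:,2]+a*R[:,0])-o+.5)*6+[360*(n=='top'),0]).round() if 0 else (((proj(t-L*R[:,2]+a*R[:,0])-o+.5)*6).round()+[360*(n=='top'),0]).tolist() for a in(0,.011)])
E
```

```text
side 0 [[186.0, 305.0], [181.0, 312.0]]
side 0.005 [[187.0, 296.0], [182.0, 302.0]]
side 0.01 [[188.0, 286.0], [183.0, 292.0]]
side 0.015 [[189.0, 276.0], [184.0, 282.0]]
side 0.02 [[190.0, 267.0], [185.0, 273.0]]
side 0.025 [[191.0, 257.0], [185.0, 263.0]]
side 0.03 [[191.0, 247.0], [186.0, 253.0]]
top 0 [[547.0, 306.0], [555.0, 325.0]]
top 0.005 [[545.0, 299.0], [553.0, 318.0]]
top 0.01 [[543.0, 291.0], [551.0, 310.0]]
top 0.015 [[541.0, 283.0], [550.0, 302.0]]
top 0.02 [[540.0, 275.0], [548.0, 294.0]]
top 0.025 [[538.0, 267.0], [546.0, 287.0]]
top 0.03 [[536.0, 259.0], [544.0, 279.0]]
```

{"method": "carry_out", "body": {"moves": [{"tx": 0, "ty": -2.5, "tz": 0, "wx": 0, "wy": 0, "wz": 0, "claw": 1}, {"tx": 0, "ty": 0, "tz": -2.2, "wx": 0, "wy": 0, "wz": 0, "claw": 1}, {"tx": 0, "ty": 0, "tz": -1, "wx": 0, "wy": 0, "wz": 0, "claw": 1}, {"tx": 0, "ty": 0, "tz": 0, "wx": 0, "wy": 0, "wz": 0, "claw": 1}, {"tx": 0, "ty": 0, "tz": 0, "wx": 0, "wy": 0, "wz": 0, "claw": 1}]}}

```text
clock: 8.9
tcp_pos: [0.6734, 0.0203, 0.0007]
orientation: [-0.162, -0.21, 0.963, -0.047]
wrist_force: [0.4, -0.5, -0.0]
finger_gap: 0.0001
grip_force: 0.0
```

```bash
cat >> h.py <<'E'
def tip():
    s=env.get_state(); t=s['tcp_pos']; print(t, s['wrist_force'].round(2))
    for n in('side','top'):
        c=read_camera(n);P=pts(c); e=P-t
        d=e[...,:2]@np.array([.88,.475]); l=e[...,:2]@np.array([-.475,.88])
        V=c['image'].max(2)
        m=(abs(l)<.02)&(d>-.03)&(d<.03)&(P[...,2]>.008)&(P[...,2]<.1)
        q=np.c_[d[m],l[m],P[...,2][m]]*1e3; q=q[np.argsort(q[:,2])]; print(n,len(q),q[:12].round(0).tolist())
E
python3 -W ignore - <<'E'
from h import *
tip()
E
```

```text
[0.67344009 0.02028747 0.0007439 ] [ 0.39 -0.49 -0.05]
side 213 [[7.0, -8.0, 30.0], [7.0, -11.0, 35.0], [6.0, -8.0, 35.0], [15.0, 15.0, 36.0], [11.0, -13.0, 36.0], [14.0, -12.0, 37.0], [6.0, -5.0, 39.0], [6.0, -8.0, 39.0], [9.0, 2.0, 39.0], [8.0, -7.0, 40.0], [9.0, -10.0, 41.0], [4.0, -11.0, 41.0]]
top 145 [[-4.0, -12.0, 10.0], [-1.0, -16.0, 12.0], [8.0, 5.0, 27.0], [3.0, 2.0, 30.0], [1.0, -5.0, 32.0], [7.0, -11.0, 33.0], [2.0, -3.0, 33.0], [-0.0, 1.0, 36.0], [8.0, -13.0, 36.0], [2.0, 0.0, 36.0], [1.0, 6.0, 36.0], [7.0, 6.0, 36.0]]
```

{"method": "carry_out", "body": {"moves": [{"tx": 0, "ty": 0, "tz": -0.7, "wx": 0, "wy": 0, "wz": 0, "claw": 1}, {"tx": 0, "ty": 0, "tz": -0.6, "wx": 0, "wy": 0, "wz": 0, "claw": 1}, {"tx": 0, "ty": 0, "tz": 0, "wx": 0, "wy": 0, "wz": 0, "claw": 1}, {"tx": 0, "ty": 0, "tz": 0, "wx": 0, "wy": 0, "wz": 0, "claw": 1}]}}

```text
clock: 9.5
tcp_pos: [0.6731, 0.0205, -0.013]
orientation: [-0.162, -0.21, 0.963, -0.047]
wrist_force: [0.6, 0.2, 0.1]
finger_gap: 0.0001
grip_force: 0.0
```

{"method": "carry_out", "body": {"moves": [{"tx": 0, "ty": 0, "tz": -0.2, "wx": 0, "wy": 0, "wz": 0, "claw": 1}, {"tx": 0, "ty": 0, "tz": -0.1, "wx": 0, "wy": 0, "wz": 0, "claw": 1}, {"tx": 0, "ty": 0, "tz": 0, "wx": 0, "wy": 0, "wz": 0, "claw": 1}]}}

```text
clock: 9.88
tcp_pos: [0.6732, 0.0204, -0.0159]
orientation: [-0.162, -0.21, 0.963, -0.047]
wrist_force: [-1.4, -1.4, -0.2]
finger_gap: 0.0003
grip_force: 0.0
```

{"method": "carry_out", "body": {"moves": [{"tx": 0, "ty": 0, "tz": -0.15, "wx": 0, "wy": 0, "wz": 0, "claw": 1}, {"tx": 0, "ty": 0, "tz": 0, "wx": 0, "wy": 0, "wz": 0, "claw": 1}]}}

```text
clock: 10.12
tcp_pos: [0.6731, 0.0205, -0.0175]
orientation: [-0.162, -0.21, 0.963, -0.047]
wrist_force: [-0.7, -0.2, 0.2]
finger_gap: 0.0
grip_force: 0.0
```

{"method": "carry_out", "body": {"moves": [{"tx": 0, "ty": 0, "tz": -0.15, "wx": 0, "wy": 0, "wz": 0, "claw": 1}, {"tx": 0, "ty": 0, "tz": 0, "wx": 0, "wy": 0, "wz": 0, "claw": 1}]}}

```text
clock: 10.38
tcp_pos: [0.6734, 0.0204, -0.0183]
orientation: [-0.162, -0.21, 0.963, -0.047]
wrist_force: [-0.4, 0.7, 3.3]
finger_gap: 0.0
grip_force: 1.4
```

```bash
python3 -W ignore - <<'E'
from h import *
tip()
E
```

```text
[ 0.67335979  0.02039175 -0.01834027] [-0.4   0.66  3.3 ]
side 256 [[-20.0, -19.0, 8.0], [3.0, -9.0, 15.0], [13.0, -13.0, 20.0], [2.0, -12.0, 20.0], [1.0, -9.0, 20.0], [16.0, -13.0, 21.0], [4.0, -12.0, 23.0], [3.0, -9.0, 23.0], [5.0, -8.0, 25.0], [6.0, -11.0, 25.0], [15.0, -13.0, 25.0], [13.0, -7.0, 26.0]]
top 145 [[-6.0, -19.0, 8.0], [-16.0, -1.0, 8.0], [3.0, -6.0, 13.0], [6.0, -10.0, 17.0], [5.0, -13.0, 17.0], [4.0, -7.0, 18.0], [6.0, -11.0, 21.0], [5.0, -13.0, 23.0], [7.0, -13.0, 24.0], [9.0, -9.0, 25.0], [5.0, -4.0, 25.0], [8.0, -11.0, 25.0]]
```

The mat touch shows the real lowest tip edge is 21 mm above the reported TCP, so the earlier passes ran too high. I'll correct for that and approach at the height of the foot's rim.

{"method": "carry_out", "body": {"moves": [{"tx": 0, "ty": 0, "tz": 1.5, "wx": 0, "wy": 0, "wz": 0, "claw": 1}, {"tx": 0, "ty": 0, "tz": 1.15, "wx": 0, "wy": 0, "wz": 0, "claw": 1}, {"tx": -1.1, "ty": -1, "tz": 0, "wx": 0, "wy": 0, "wz": 0, "claw": 1}, {"tx": -1.1, "ty": -1, "tz": 0, "wx": 0, "wy": 0, "wz": 0, "claw": 1}, {"tx": -0.9, "ty": -0.47, "tz": 0, "wx": 0, "wy": 0, "wz": 0, "claw": 1}, {"tx": -0.6, "ty": -0.32, "tz": 0, "wx": 0, "wy": 0, "wz": 0, "claw": 1}, {"tx": 0, "ty": 0, "tz": 0, "wx": 0, "wy": 0, "wz": 0, "claw": 1}, {"tx": 0, "ty": 0, "tz": 0, "wx": 0, "wy": 0, "wz": 0, "claw": 1}]}}

```text
clock: 11.48
tcp_pos: [0.6367, -0.0073, 0.0079]
orientation: [-0.161, -0.21, 0.963, -0.047]
wrist_force: [0.6, 0.2, -0.9]
finger_gap: -0.0002
grip_force: 0.0
```

```bash
python3 -W ignore - <<'E'
from h import *
print(env.get_state()['tcp_pos']); tip(); fine(look())
E
```

```text
[ 0.63667772 -0.00729154  0.00789416]
[ 0.63667772 -0.00729154  0.00789416] [ 0.59  0.16 -0.87]
side 147 [[14.0, -8.0, 9.0], [-12.0, -18.0, 20.0], [-17.0, -16.0, 23.0], [-26.0, -17.0, 26.0], [-27.0, -14.0, 38.0], [-26.0, -8.0, 40.0], [-26.0, -11.0, 40.0], [14.0, -13.0, 43.0], [18.0, -12.0, 43.0], [3.0, -12.0, 43.0], [9.0, -8.0, 45.0], [1.0, -12.0, 48.0]]
top 122 [[9.0, 5.0, 30.0], [0.0, 1.0, 39.0], [1.0, -5.0, 39.0], [2.0, -2.0, 40.0], [5.0, -12.0, 42.0], [1.0, 1.0, 44.0], [5.0, -9.0, 44.0], [3.0, -3.0, 44.0], [7.0, -13.0, 44.0], [3.0, -0.0, 45.0], [7.0, -10.0, 45.0], [3.0, 5.0, 46.0]]
owl ext [ 0.5966 -0.0291] mean [ 0.5995 -0.028 ] n [243, 195]
pl ext [ 0.5658 -0.0486] mean [ 0.5659 -0.0489] n [675, 668]
pl joint [ 0.5859 -0.0338] {'side': (array([ 0.5844, -0.0342]), 14), 'top': (array([ 0.5894, -0.0334]), 17)}
owl joint [ 0.6062 -0.0253] {'side': (array([ 0.604 , -0.0234]), 9), 'top': (array([ 0.6073, -0.0273]), 9)}
offset owl-pl mm [20.3  8.5]
```

{"method": "carry_out", "body": {"moves": [{"tx": -0.27, "ty": -0.14, "tz": 0, "wx": 0, "wy": 0, "wz": 0, "claw": 1}, {"tx": -0.27, "ty": -0.14, "tz": 0, "wx": 0, "wy": 0, "wz": 0, "claw": 1}, {"tx": -0.18, "ty": -0.1, "tz": 0, "wx": 0, "wy": 0, "wz": 0, "claw": 1}, {"tx": -0.18, "ty": -0.1, "tz": 0, "wx": 0, "wy": 0, "wz": 0, "claw": 1}, {"tx": -0.18, "ty": -0.1, "tz": 0, "wx": 0, "wy": 0, "wz": 0, "claw": 1}, {"tx": -0.18, "ty": -0.1, "tz": 0, "wx": 0, "wy": 0, "wz": 0, "claw": 1}, {"tx": 0, "ty": 0, "tz": 0, "wx": 0, "wy": 0, "wz": 0, "claw": 1}]}}

```text
clock: 12.55
tcp_pos: [0.6235, -0.0144, 0.0077]
orientation: [-0.162, -0.21, 0.963, -0.047]
wrist_force: [0.2, -0.1, -0.5]
finger_gap: -0.0001
grip_force: 0.0
```

```bash
cat >> h.py <<'E'
def mini():
    "owl lowest image row region (foot near arc) per view, sub-pixel-ish"
    for n in('side','top'):
        c=read_camera(n); o,_=masks(c,BOX[n]); v,u=np.nonzero(big(o)); b=v>=v.max()-3
        print(n,'bottom row',v.max(),'foot mid col',u[b].mean().round(1),'top row',v.min(),'cols',u.min(),u.max())
E
python3 -W ignore - <<'E'
from h import *
mini(); fine(look())
E
```

```text
side bottom row 191 foot mid col 352.9 top row 165 cols 347 359
top bottom row 157 foot mid col 342.4 top row 136 cols 335 347
owl ext [ 0.5993 -0.027 ] mean [ 0.5979 -0.0291] n [247, 161]
pl ext [ 0.5614 -0.0519] mean [ 0.5626 -0.0512] n [674, 602]
pl joint [ 0.5845 -0.0346] {'side': (array([ 0.5804, -0.0375]), 13), 'top': (array([ 0.5895, -0.0333]), 14)}
owl joint [ 0.6049 -0.0231] {'side': (array([ 0.6036, -0.023 ]), 11), 'top': (array([ 0.6076, -0.0262]), 7)}
offset owl-pl mm [20.4 11.5]
```

{"method": "carry_out", "body": {"moves": [{"tx": -0.13, "ty": -0.07, "tz": 0, "wx": 0, "wy": 0, "wz": 0, "claw": 1}, {"tx": -0.13, "ty": -0.07, "tz": 0, "wx": 0, "wy": 0, "wz": 0, "claw": 1}, {"tx": -0.13, "ty": -0.07, "tz": 0, "wx": 0, "wy": 0, "wz": 0, "claw": 1}, {"tx": 0, "ty": 0, "tz": 0, "wx": 0, "wy": 0, "wz": 0, "claw": 1}]}}

```text
clock: 13.25
tcp_pos: [0.6196, -0.0164, 0.0077]
orientation: [-0.162, -0.21, 0.963, -0.047]
wrist_force: [-0.2, 1.1, 0.1]
finger_gap: 0.0001
grip_force: 0.1
```

```bash
python3 -W ignore - <<'E'
from h import *
mini(); fine(look()); crop('c7')
E
```

```text
side bottom row 191 foot mid col 353.0 top row 165 cols 347 359
top bottom row 158 foot mid col 342.9 top row 137 cols 335 347
owl ext [ 0.5988 -0.0274] mean [ 0.5967 -0.0299] n [249, 151]
pl ext [ 0.5601 -0.0529] mean [ 0.5615 -0.052 ] n [673, 577]
pl joint [ 0.5842 -0.0347] {'side': (array([ 0.5804, -0.0375]), 13), 'top': (array([ 0.5889, -0.0334]), 13)}
owl joint [ 0.6034 -0.024 ] {'side': (array([ 0.6029, -0.0236]), 13), 'top': (array([ 0.6047, -0.0254]), 7)}
offset owl-pl mm [19.2 10.7]
side tcp in crop 234.77129892637095 269.66337978392534
top tcp in crop 216.80487023056605 287.5865199487176
```

View pics/c7.png

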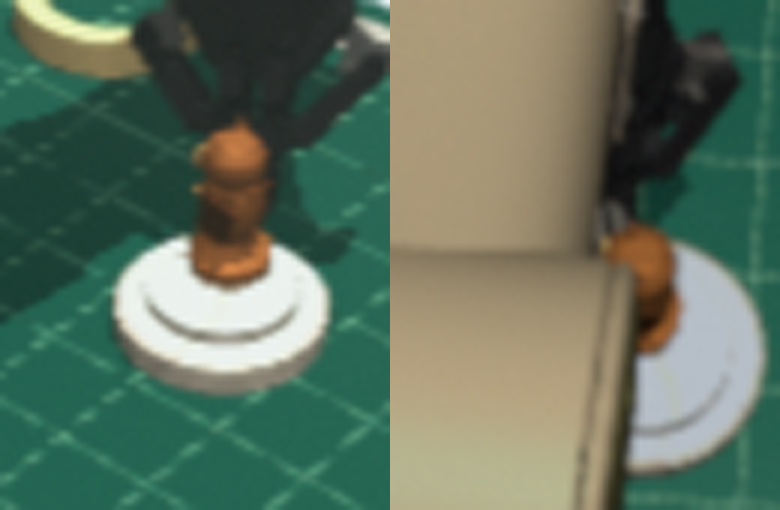

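Crops: the foot has started to slide. Its near edge is at side (232,284) and top (645,352), about 1 mm on, with the owl upright. I'll carry on slowly.

{"method": "carry_out", "body": {"moves": [{"tx": -0.1, "ty": -0.05, "tz": 0, "wx": 0, "wy": 0, "wz": 0, "claw": 1}, {"tx": -0.1, "ty": -0.05, "tz": 0, "wx": 0, "wy": 0, "wz": 0, "claw": 1}, {"tx": -0.1, "ty": -0.05, "tz": 0, "wx": 0, "wy": 0, "wz": 0, "claw": 1}, {"tx": -0.1, "ty": -0.05, "tz": 0, "wx": 0, "wy": 0, "wz": 0, "claw": 1}, {"tx": 0, "ty": 0, "tz": 0, "wx": 0, "wy": 0, "wz": 0, "claw": 1}]}}

```text
clock: 14.18
tcp_pos: [0.6156, -0.0184, 0.0077]
orientation: [-0.162, -0.21, 0.963, -0.047]
wrist_force: [0.8, 0.0, 0.6]
finger_gap: 0.0002
grip_force: 0.1
```

```bash
python3 -W ignore - <<'E'
from h import *
mini(); fine(look()); crop('c8')
E
```

```text
side bottom row 192 foot mid col 352.5 top row 166 cols 347 358
top bottom row 159 foot mid col 344.0 top row 139 cols 336 348
owl ext [ 0.5937 -0.0297] mean [ 0.5926 -0.0317] n [241, 147]
pl ext [ 0.5586 -0.054 ] mean [ 0.5602 -0.0531] n [660, 535]
pl joint [ 0.5842 -0.0347] {'side': (array([ 0.5798, -0.038 ]), 12), 'top': (array([ 0.5887, -0.0335]), 14)}
owl joint [ 0.5995 -0.026 ] {'side': (array([ 0.5992, -0.0261]), 11), 'top': (array([ 0.602 , -0.0285]), 6)}
offset owl-pl mm [15.3  8.7]
side tcp in crop 232.79221819107602 275.4690498228782
top tcp in crop 220.96162807411508 297.22484736961496
```

{"method": "carry_out", "body": {"moves": [{"tx": -0.1, "ty": -0.05, "tz": 0, "wx": 0, "wy": 0, "wz": 0, "claw": 1}, {"tx": -0.1, "ty": -0.05, "tz": 0, "wx": 0, "wy": 0, "wz": 0, "claw": 1}, {"tx": -0.1, "ty": -0.05, "tz": 0, "wx": 0, "wy": 0, "wz": 0, "claw": 1}, {"tx": -0.1, "ty": -0.05, "tz": 0, "wx": 0, "wy": 0, "wz": 0, "claw": 1}, {"tx": -0.1, "ty": -0.05, "tz": 0, "wx": 0, "wy": 0, "wz": 0, "claw": 1}, {"tx": -0.1, "ty": -0.05, "tz": 0, "wx": 0, "wy": 0, "wz": 0, "claw": 1}, {"tx": -0.1, "ty": -0.05, "tz": 0, "wx": 0, "wy": 0, "wz": 0, "claw": 1}, {"tx": 0, "ty": 0, "tz": 0, "wx": 0, "wy": 0, "wz": 0, "claw": 1}]}}

```text
clock: 15.48
tcp_pos: [0.6086, -0.0219, 0.0077]
orientation: [-0.162, -0.21, 0.963, -0.047]
wrist_force: [-0.4, 0.4, 0.0]
finger_gap: -0.0
grip_force: 0.1
```

```bash
python3 -W ignore - <<'E'
from h import *
mini(); fine(look())
E
```

```text
side bottom row 194 foot mid col 352.0 top row 167 cols 346 358
top bottom row 162 foot mid col 345.2 top row 142 cols 337 349
owl ext [ 0.5876 -0.0328] mean [ 0.5853 -0.0352] n [249, 143]
pl ext [ 0.5599 -0.053 ] mean [ 0.5589 -0.0547] n [643, 479]
pl joint [ 0.5846 -0.0344] {'side': (array([ 0.5804, -0.0375]), 13), 'top': (array([ 0.5887, -0.0335]), 14)}
owl joint [ 0.5925 -0.0295] {'side': (array([ 0.5919, -0.0295]), 12), 'top': (array([ 0.5954, -0.034 ]), 7)}
offset owl-pl mm [7.9 4.9]
```

{"method": "carry_out", "body": {"moves": [{"tx": 0.3, "ty": 0.15, "tz": 0, "wx": 0, "wy": 0, "wz": 0, "claw": 1}, {"tx": 2, "ty": 1, "tz": 0, "wx": 0, "wy": 0, "wz": 0, "claw": 1}, {"tx": 3, "ty": 1.5, "tz": 1, "wx": 0, "wy": 0, "wz": 0, "claw": 1}, {"tx": 0, "ty": 1, "tz": 5, "wx": 0, "wy": 0, "wz": 0, "claw": 1}, {"tx": 0, "ty": 3, "tz": 5, "wx": 0, "wy": 0, "wz": 0, "claw": 1}, {"tx": -1, "ty": 6, "tz": 2, "wx": 0, "wy": 0, "wz": 0, "claw": 1}, {"tx": -2, "ty": 6, "tz": 2, "wx": 0, "wy": 0, "wz": 0, "claw": 1}, {"tx": -2, "ty": 6, "tz": 0, "wx": 0, "wy": 0, "wz": 0, "claw": 1}]}}

```text
clock: 16.68
tcp_pos: [0.6138, 0.2208, 0.1579]
orientation: [-0.16, -0.21, 0.963, -0.047]
wrist_force: [-0.2, -0.7, 0.5]
finger_gap: 0.0001
grip_force: 0.0
```

{"method": "carry_out", "body": {"moves": [{"tx": -3, "ty": 6, "tz": 0, "wx": 0, "wy": 0, "wz": 0, "claw": 1}, {"tx": -3, "ty": 6, "tz": 0, "wx": 0, "wy": 0, "wz": 0, "claw": 1}, {"tx": -3, "ty": 4, "tz": 0, "wx": 0, "wy": 0, "wz": 0, "claw": 1}, {"tx": 0, "ty": 0, "tz": 0, "wx": 0, "wy": 0, "wz": 0, "claw": 1}, {"tx": 0, "ty": 0, "tz": 0, "wx": 0, "wy": 0, "wz": 0, "claw": 1}]}}

```text
clock: 17.3
tcp_pos: [0.5275, 0.371, 0.156]
orientation: [-0.162, -0.211, 0.963, -0.047]
wrist_force: [-0.4, -0.2, -0.1]
finger_gap: -0.0002
grip_force: 0.0
```

```bash
python3 -W ignore - <<'E'
from h import *
mini(); fine(look()); crop('c9')
E
```

```text
side bottom row 194 foot mid col 352.0 top row 168 cols 346 358
top bottom row 163 foot mid col 342.1 top row 143 cols 335 349
owl ext [ 0.5893 -0.0316] mean [ 0.59   -0.0314] n [223, 233]
pl ext [ 0.5869 -0.0327] mean [ 0.5884 -0.0326] n [644, 1033]
pl joint [ 0.5921 -0.0323] {'side': (array([ 0.5902, -0.0315]), 55), 'top': (array([ 0.5925, -0.0325]), 74)}
owl joint [ 0.5936 -0.0314] {'side': (array([ 0.5919, -0.0295]), 12), 'top': (array([ 0.5944, -0.032 ]), 17)}
offset owl-pl mm [1.6 0.9]
side tcp in crop -479.08818409148944 -194.88463669233127
top tcp in crop -839.2110115764115 317.6858960278959
```

View pics/c9.png

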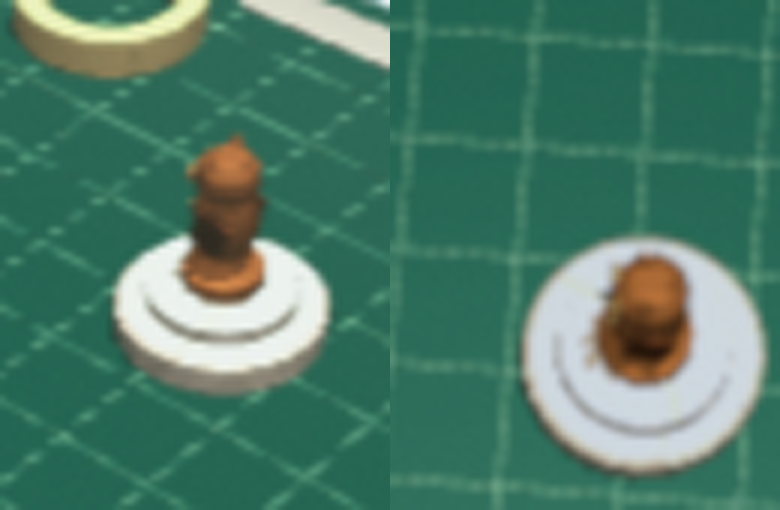

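Crops: owl upright at top (645,320), its foot inside the raised disc. It is about 2 mm short of centre towards +x/+y, and the base hasn't moved. One last light 2 mm tap will centre it.

{"method": "carry_out", "body": {"moves": [{"tx": 2, "ty": -5, "tz": 0, "wx": 0, "wy": 0, "wz": 0, "claw": 1}, {"tx": 2, "ty": -5, "tz": 0, "wx": 0, "wy": 0, "wz": 0, "claw": 1}, {"tx": 2, "ty": -5, "tz": 0, "wx": 0, "wy": 0, "wz": 0, "claw": 1}, {"tx": 2, "ty": -5, "tz": 0, "wx": 0, "wy": 0, "wz": 0, "claw": 1}, {"tx": 2, "ty": -5, "tz": 0, "wx": 0, "wy": 0, "wz": 0, "claw": 1}, {"tx": 2, "ty": -5, "tz": 0, "wx": 0, "wy": 0, "wz": 0, "claw": 1}, {"tx": 1.4, "ty": -5, "tz": 0, "wx": 0, "wy": 0, "wz": 0, "claw": 1}, {"tx": 0, "ty": 0, "tz": 0, "wx": 0, "wy": 0, "wz": 0, "claw": 1}]}}

```text
clock: 18.6
tcp_pos: [0.6622, 0.0154, 0.1555]
orientation: [-0.162, -0.207, 0.964, -0.046]
wrist_force: [-0.3, 0.8, -0.1]
finger_gap: 0.0001
grip_force: 0.0
```

{"method": "carry_out", "body": {"moves": [{"tx": 0, "ty": -1.6, "tz": -3, "wx": 0, "wy": 0, "wz": 0, "claw": 1}, {"tx": 0, "ty": 0, "tz": -4, "wx": 0, "wy": 0, "wz": 0, "claw": 1}, {"tx": 0, "ty": 0, "tz": -4, "wx": 0, "wy": 0, "wz": 0, "claw": 1}, {"tx": 0, "ty": 0, "tz": -2, "wx": 0, "wy": 0, "wz": 0, "claw": 1}, {"tx": 0, "ty": 0, "tz": 0, "wx": 0, "wy": 0, "wz": 0, "claw": 1}, {"tx": 0, "ty": 0, "tz": 0, "wx": 0, "wy": 0, "wz": 0, "claw": 1}]}}

```text
clock: 19.35
tcp_pos: [0.6619, 0.0051, 0.0272]
orientation: [-0.161, -0.21, 0.963, -0.047]
wrist_force: [-0.3, -0.0, 0.3]
finger_gap: 0.0001
grip_force: 0.0
```

{"method": "carry_out", "body": {"moves": [{"tx": 0, "ty": 0, "tz": -1.95, "wx": 0, "wy": 0, "wz": 0, "claw": 1}, {"tx": -1.6, "ty": -0.8, "tz": 0, "wx": 0, "wy": 0, "wz": 0, "claw": 1}, {"tx": -1.4, "ty": -0.7, "tz": 0, "wx": 0, "wy": 0, "wz": 0, "claw": 1}, {"tx": -0.9, "ty": -0.45, "tz": 0, "wx": 0, "wy": 0, "wz": 0, "claw": 1}, {"tx": -0.5, "ty": -0.25, "tz": 0, "wx": 0, "wy": 0, "wz": 0, "claw": 1}, {"tx": 0, "ty": 0, "tz": 0, "wx": 0, "wy": 0, "wz": 0, "claw": 1}, {"tx": 0, "ty": 0, "tz": 0, "wx": 0, "wy": 0, "wz": 0, "claw": 1}]}}

```text
clock: 20.23
tcp_pos: [0.618, -0.017, 0.0066]
orientation: [-0.161, -0.21, 0.963, -0.047]
wrist_force: [-0.5, -0.3, 0.2]
finger_gap: 0.0
grip_force: 0.0
```

Remaining to (0.6068, -0.0229): −1.12 cm in x, −0.59 cm in y.

{"method": "carry_out", "body": {"moves": [{"tx": -0.2, "ty": -0.1, "tz": 0.1, "wx": 0, "wy": 0, "wz": 0, "claw": 1}, {"tx": -0.2, "ty": -0.1, "tz": 0, "wx": 0, "wy": 0, "wz": 0, "claw": 1}, {"tx": -0.2, "ty": -0.1, "tz": 0, "wx": 0, "wy": 0, "wz": 0, "claw": 1}, {"tx": -0.2, "ty": -0.1, "tz": 0, "wx": 0, "wy": 0, "wz": 0, "claw": 1}, {"tx": -0.1, "ty": -0.06, "tz": 0, "wx": 0, "wy": 0, "wz": 0, "claw": 1}, {"tx": -0.1, "ty": -0.06, "tz": 0, "wx": 0, "wy": 0, "wz": 0, "claw": 1}, {"tx": -0.12, "ty": -0.07, "tz": 0, "wx": 0, "wy": 0, "wz": 0, "claw": 1}, {"tx": 0, "ty": 0, "tz": 0, "wx": 0, "wy": 0, "wz": 0, "claw": 1}]}}

```text
clock: 21.22
tcp_pos: [0.6063, -0.0231, 0.0076]
orientation: [-0.162, -0.21, 0.963, -0.047]
wrist_force: [-0.6, 1.2, -0.1]
finger_gap: -0.0
grip_force: 0.2
```

{"method": "carry_out", "body": {"moves": [{"tx": 0.3, "ty": 0.15, "tz": 0, "wx": 0, "wy": 0, "wz": 0, "claw": 1}, {"tx": 2, "ty": 1, "tz": 0, "wx": 0, "wy": 0, "wz": 0, "claw": 1}, {"tx": 3, "ty": 1.5, "tz": 1, "wx": 0, "wy": 0, "wz": 0, "claw": 1}, {"tx": 0, "ty": 1, "tz": 5, "wx": 0, "wy": 0, "wz": 0, "claw": 1}, {"tx": 0, "ty": 3, "tz": 5, "wx": 0, "wy": 0, "wz": 0, "claw": 1}, {"tx": -1, "ty": 6, "tz": 2, "wx": 0, "wy": 0, "wz": 0, "claw": 1}, {"tx": -2, "ty": 6, "tz": 2, "wx": 0, "wy": 0, "wz": 0, "claw": 1}, {"tx": -2, "ty": 6, "tz": 0, "wx": 0, "wy": 0, "wz": 0, "claw": 1}]}}

```text
clock: 22.22
tcp_pos: [0.6112, 0.2195, 0.1577]
orientation: [-0.16, -0.21, 0.963, -0.047]
wrist_force: [0.8, 0.8, -0.5]
finger_gap: -0.0001
grip_force: 0.0
```

{"method": "carry_out", "body": {"moves": [{"tx": -3, "ty": 6, "tz": 0, "wx": 0, "wy": 0, "wz": 0, "claw": 1}, {"tx": -3, "ty": 6, "tz": 0, "wx": 0, "wy": 0, "wz": 0, "claw": 1}, {"tx": -3, "ty": 4, "tz": 0, "wx": 0, "wy": 0, "wz": 0, "claw": 1}, {"tx": 0, "ty": 0, "tz": 0, "wx": 0, "wy": 0, "wz": 0, "claw": 1}, {"tx": 0, "ty": 0, "tz": 0, "wx": 0, "wy": 0, "wz": 0, "claw": 1}]}}

```text
clock: 22.85
tcp_pos: [0.5251, 0.3696, 0.1558]
orientation: [-0.162, -0.211, 0.963, -0.047]
wrist_force: [-0.4, -0.9, -0.3]
finger_gap: 0.0004
grip_force: 0.0
```

```bash
python3 -W ignore - <<'E'
from h import *
mini(); fine(look())
E
```

```text
side bottom row 194 foot mid col 351.5 top row 169 cols 346 358
top bottom row 164 foot mid col 342.5 top row 144 cols 335 349
owl ext [ 0.5883 -0.0322] mean [ 0.5879 -0.0322] n [224, 230]
pl ext [ 0.5869 -0.0327] mean [ 0.5885 -0.0322] n [636, 1028]
pl joint [ 0.5921 -0.0323] {'side': (array([ 0.5902, -0.0315]), 55), 'top': (array([ 0.5925, -0.0325]), 74)}
owl joint [ 0.5921 -0.0317] {'side': (array([ 0.5902, -0.0291]), 13), 'top': (array([ 0.5924, -0.0327]), 16)}
offset owl-pl mm [0.  0.6]
```

Centred to within about 1 mm, with the base unmoved. Handing in.

```bash
python3 -c "
from workcell import env
print(env.hand_in())"
```

```text
the job is handed in; nothing more can be done
None
```

The owl stands upright within about 1 mm of the centre of the marble base by my camera measurements; the base did not move, nothing else was touched except one light fingertip touch on the bare mat, and the job was handed in at about 23 s (no verdict was returned).

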